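# Open the label printer for a new roll

### The job

The label printer on the inspection bench has run out of labels: open it ready for the new roll. Press down the release tab on its front deck with the fingertips so that the cover springs up by itself, take the fingers off the tab, then gently push the raised cover back with the outside of the fingers until it lies fully open against its stop. Grasp nothing, do not shove, tip or lift the printer, and leave the new roll, the housings and the plug gauge where they stand.

Things in the scene. Friction and masses are not known exactly. Their poses are not given: they have to be found in the camera images.
- printer: Desktop label printer, 200 mm deep (its x), 150 wide (y), 108 high when shut; 2.3 kg, loose on the bench: slides or tips if pushed hard. Origin on the bench under its middle; base from x -95 to +105 mm. x points from its front (release tab) to its rear (cover hinge), z up. Front deck: x -95 to -54 mm, 54 mm high, then an open trough with latch parts; front face of the shut cover at x = -35 mm.
- tab_top (a point): Centre of the top of the release tab: ribbed paddle 34 mm (x) by 48 mm (y) at the middle of the printer's front, 66 mm above the bench, 12 mm proud of the deck, 36 mm in front of the shut cover. It is pressed straight down.
- release_tab (a joint): How far the tab is pressed down: 0 at rest, 0.007 m at its stop. Its spring takes about 3 N at first, 7 N at the stop; the latch lets the cover go at about 0.004 to 0.005 m. It comes back up when released.
- cover (a joint): Opening angle: 0 shut and latched. Once released a spring lifts the light grey cover in about half a second to 0.9 rad, where it waits. 1.75 rad is fully open on its stop. Pushed past about 1.4 rad it falls onto the stop and stays; let go earlier it sinks back to 0.9 rad. About 0.22 kg, damped hinge; 1 to 3 N at its edge move it.
- cover_edge (a point): Middle of the lower front edge of the cover (moves with it): 135 mm before and 6 mm below the hinge line when shut; at 0.9 rad 164 mm above the bench. Hollow shell, 150 mm wide, 52 mm deep, open below, front wall 4 mm. Two latch hooks hang 16 mm below the edge, 45 to 59 mm either side of the middle; between them fingers pointing forward and down fit under the edge to sweep it up and back.
- cover_hinge (a point): Middle of the cover's hinge line at the printer's rear, x = +100 mm, z = 62 mm in the printer's frame. The hinge runs along the printer's y axis; the cover swings up and back about it.
- housing_a_mid (a point): Centre of a machined metal housing (86 x 86 x 58 mm, 0.8 kg, round bore in the top), half-way up (29 mm above the bench). To be left alone.
- housing_b_mid (a point): Centre of a second, equal housing, half-way up. To be left alone.
- new_roll_mid (a point): Centre of the new label roll, a white roll 66 mm across and 102 mm high standing on end, half-way up. To be left alone.
- plug_gauge_mid (a point): Centre of a steel plug gauge, a disc 61 mm across and 26 mm thick with an upright 24 mm handle, 108 mm high in all, half-way up. To be left alone.
Things that resemble listed ones, but are neither listed nor needed, are in the scene too. There is more than one size of the printer; the one meant has the size given above.

How it is judged:
By the outcome, as a careful person would: the job done as asked, in the order asked, and still so for the second after the job is handed in, with the robot touching nothing.
It also fails if it takes over 42 s, if anything falls off the work surface, if the arm or the gripper's body presses on something with over 40 N, if the wrist force passes 120 N, or if a joint passes its speed limit or range.

### The arm

A 6-joint arm with a two-finger parallel gripper is mounted at the origin on the work surface. World frame = base frame: x ahead of the robot, y to its left, z up, the work surface at z = 0. Lengths are in m, angles in degrees, forces in N, time in s.
With the tool pointing down it reaches from about 0.35 to 0.725 m from the base axis. Payload 4.3 kg.
Tool frame: the origin (TCP) lies midway between the tips of the shut fingers; the grasp point (between the pads) lies 19 mm behind it (robot.grasp_offset is the distance from the TCP to the grasp point, in m); x points along the fingers, y is the direction in which the jaws open and shut, and the axes are right-handed (so a half turn about x gives the same grasp; the last joint's range is limited). The gripper opens to 85 mm and grips with 20 to 120 N. Pads are 22 mm wide; open, the fingers measure 114 mm over their backs; the gripper's body (76 mm by 85 mm) begins 54 mm behind the grasp point. The pads swing forward as they close: fully open they stand 13 mm farther back than shut.
Start: joints at [62.779, 21.618, 4.641, 73.018, 0, 83.68], TCP at [0.205, 0.537, 0.231] pointing down, gripper open.
Joint ranges: [-156.06, 156.06], [-48.1, 94.91], [-58.44, 69.94], [-101.28, 121.22], [-78.64, 73.56], [-180, 180]. Speed limits (degrees/s): [147.25, 147.25, 180, 180, 180, 180].

### API

Orientations are given as a 3x3 rotation matrix whose columns are the frame's x, y, z axes.
In Python, from station import robot gives the robot as it stands. Calls block until the motion is done:
- robot.movep(position, orientation): joint-space move of the TCP to a pose.
- robot.move_linear(position, orientation=None, max_speed=0.15, contact_N=None): straight line of the TCP; orientation=None keeps the orientation; max_speed is the mean speed in m/s. With contact_N (N) it stops when the force on the tool has changed by that much, and returns True; else False.
- robot.move_joints(angles): joint-space move.
- robot.command_gripper(opening): finger opening in m; the grip force is fixed at half the most; returns when the fingers have stopped.
- robot.pause(seconds).
- robot.inverse_kinematics(position, orientation): joint angles nearest the present ones, or None.
- robot.snapshot(name): name is "scene" or "top" or "wrist"; returns the picture (480x640x3 uint8, red, green, blue); there is no depth.
- robot.camera_info(name): a dict with "camera_matrix" (3x3 intrinsics, pixels), "D" ([k1, k2, p1, p2, k3] as OpenCV has them; the pictures are not rectified), "xyz" and "rotation" of the camera in the world; the wrist camera has in their place "tool_from_camera" (4x4, takes a point from camera to tool coordinates, whose origin is the TCP and whose axes are the tool frame's). Camera axes: x right, y up, looking along -z (the intrinsics and any distortion apply to the point x, -y, -z); pixel columns grow to the right and rows downward; lengths in m; the calibration is good to about 2 mm. A picture is of the moment at which its call begins: read the wrist's pose just before it. camera_info takes no time and is no camera call.
A pose or a line that the arm cannot do raises robot.IKError and nothing moves.
- robot.hand_in(): hands the job in, once; it reports no verdict.
Readings, each from a call of its own:
- robot.read_time_s(): time.
- robot.read_joints(): joint angles.
- robot.read_joint_velocities(): joint speeds.
- robot.read_joint_efforts(): joint torques, N m.
- robot.read_position(): TCP position.
- robot.read_tool_rot(): TCP orientation.
- robot.read_force(): force on the tool from outside, world axes, zero at the start.
- robot.read_torque(): the same for the moment, N m.
- robot.read_width(): finger opening in m.
Only numpy, scipy, OpenCV 4.12 (cv2) and the standard library are available. Lean on these libraries where they do the work, as an engineer would, in place of code of your own. Each camera call takes 0.05 s, during which the arm holds its last target. There are 200 camera calls.

## Working session

There is one attempt and no reset: what is moved stays moved. The work goes in short steps, each a Python script; the robot and the scene stay as the last script left them, time stands still between calls to the robot, and variables do not carry over. Pictures are saved under pics/ and viewed, on a budget of 10 in all, crops included, one or two more only if the job needs it, and the job is handed in when it is done.

```bash
mkdir -p pics; ls; python3 - <<'E'
from station import robot
import cv2
for n in("scene","top"):
    cv2.imwrite(f"pics/{n}0.png",robot.snapshot(n)[:,:,::-1]); print(n,robot.camera_info(n))
print(robot.camera_info("wrist"),robot.read_time_s())
E
```

```text
pics
scene {'camera_matrix': array([[448.17331468,   0.        , 318.37657437],
       [  0.        , 448.17331468, 243.3714216 ],
       [  0.        ,   0.        ,   1.        ]]), 'D': array([-0.05215679,  0.        ,  0.        ,  0.        ,  0.        ]), 'xyz': array([ 1.33421294, -0.38782189,  0.62928555]), 'rotation': array([[ 0.50333497, -0.48195537,  0.71719797],
       [ 0.86404524,  0.27214784, -0.42351078],
       [ 0.00892942,  0.83285928,  0.55341276]])}
top {'camera_matrix': array([[606.02597663,   0.        , 325.82742972],
       [  0.        , 606.02597663, 251.63261743],
       [  0.        ,   0.        ,   1.        ]]), 'D': array([-0.16799243,  0.        ,  0.        ,  0.        ,  0.        ]), 'xyz': array([0.50792003, 0.06399271, 1.48696663]), 'rotation': array([[ 0.01548571,  0.99771518, -0.06576186],
       [-0.99986745,  0.01578266,  0.00399836],
       [ 0.00502713,  0.06569122,  0.99782734]])}
{'camera_matrix': array([[342.72438152,   0.        , 313.92130131],
       [  0.        , 342.72438152, 240.60684238],
       [  0.        ,   0.        ,   1.        ]]), 'D': array([0.02201801, 0.        , 0.        , 0.        , 0.        ]), 'tool_from_camera': array([[ 4.94517651e-04,  3.12097502e-01, -9.50049948e-01,
        -1.43171040e-01],
       [ 9.99999443e-01, -1.04040271e-03,  1.78738272e-04,
         2.22207148e-04],
       [-9.32650776e-04, -9.50049507e-01, -3.12097843e-01,
        -8.08027926e-02],
       [ 0.00000000e+00,  0.00000000e+00,  0.00000000e+00,
         1.00000000e+00]])} 0.1
```

View pics/scene0.png

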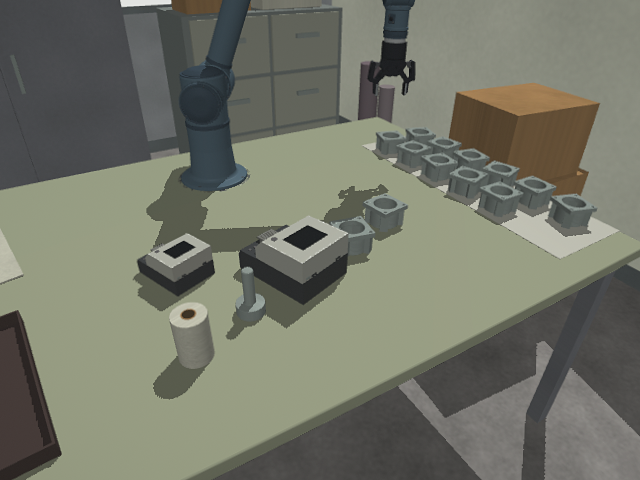

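View pics/top0.png

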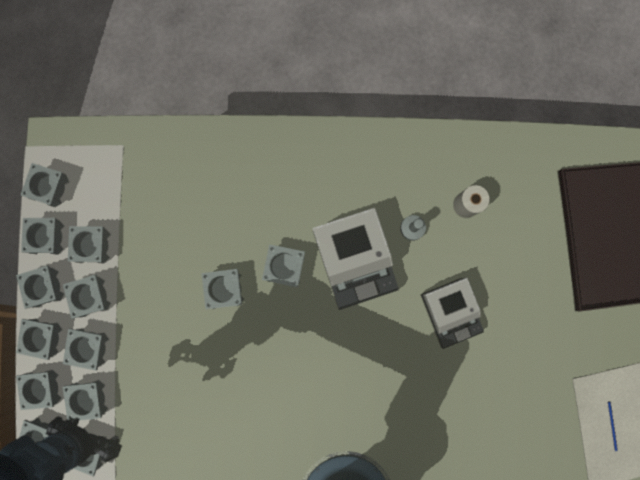

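The scene shows two printers, the large one at top pixel (357,258) and scene (294,258), and a small one at top (455,311) and scene (177,262). The roll is at top (475,199), the gauge at (414,226) and the loose housings at (285,266) and (222,288). A 150 mm cover should be about 66 px wide in the top view. The large printer measures about 68 px and the small one about 45, so the large one fits. Next I measure it and confirm in a crop.

```bash
cat > h.py <<'E'
from station import robot
import cv2, numpy as np
def ray(name,px,pose=None):
    c=robot.camera_info(name)
    if name=="wrist":
        p,R=pose; T=c["tool_from_camera"]; o=p+R@T[:3,3]; Rc=R@T[:3,:3]
    else: o,Rc=np.array(c["xyz"]),c["rotation"]
    u=cv2.undistortPoints(np.array(px,float).reshape(-1,1,2),c["camera_matrix"],c["D"]).reshape(-1,2)
    d=np.c_[u[:,0],-u[:,1],-np.ones(len(u))]@Rc.T
    return o,d
def plane(name,px,z,pose=None):
    o,d=ray(name,px,pose); return o+d*((z-o[2])/d[:,2])[:,None]
E
python3 - <<'E'
from h import *
im=cv2.imread("pics/top0.png")
x0,y0,x1,y1=300,195,500,360
k=4
c=cv2.resize(im[y0:y1,x0:x1],None,fx=k,fy=k,interpolation=cv2.INTER_CUBIC)
cv2.imwrite("pics/crop.png",c)
hsv=cv2.cvtColor(im,cv2.COLOR_BGR2HSV)
print([ (p,hsv[p[1],p[0]]) for p in [(325,240),(360,270),(382,240),(352,243),(365,290),(300,330),(340,300)]])
m=((hsv[...,1]<30)&(hsv[...,2]>120)).astype(np.uint8)
m[:195]=0;m[360:]=0;m[:,:300]=0;m[:,500:]=0
cs,_=cv2.findContours(m,cv2.RETR_EXTERNAL,cv2.CHAIN_APPROX_NONE)
for q in sorted(cs,key=cv2.contourArea)[-5:]:
    if cv2.contourArea(q)<100: continue
    r=cv2.minAreaRect(q);b=cv2.boxPoints(r); w=plane("top",b,.108)
    print(cv2.contourArea(q),r,b.round(1).tolist(),w.round(4).tolist(),[np.linalg.norm(w[i]-w[i-1]).round(4) for i in range(4)])
E
```

```text
[((325, 240), array([ 27,  18, 154], dtype=uint8)), ((360, 270), array([ 33,  18, 127], dtype=uint8)), ((382, 240), array([ 33,  17, 152], dtype=uint8)), ((352, 243), array([60, 17, 44], dtype=uint8)), ((365, 290), array([ 40,   7, 103], dtype=uint8)), ((300, 330), array([37, 39, 84], dtype=uint8)), ((340, 300), array([75, 16, 65], dtype=uint8))]
197.0 ((411.130859375, 228.15020751953125), (25.025653839111328, 18.27790069580078), 58.392494201660156) [[396.79998779296875, 222.3000030517578], [412.3999938964844, 212.6999969482422], [425.5, 234.0], [409.8999938964844, 243.60000610351562]] [[0.6689, -0.1033, 0.108], [0.6917, -0.1393, 0.108], [0.643, -0.1698, 0.108], [0.6203, -0.1339, 0.108]] [np.float64(0.0574), np.float64(0.0426), np.float64(0.0575), np.float64(0.0425)]
242.0 ((475.0, 203.5), (17.0, 26.0), 90.0) [[462.0, 195.0], [488.0, 195.0], [488.0, 212.0], [462.0, 212.0]] [[0.7355, -0.2555, 0.108], [0.737, -0.3173, 0.108], [0.6971, -0.3169, 0.108], [0.6957, -0.2553, 0.108]] [np.float64(0.0398), np.float64(0.0619), np.float64(0.04), np.float64(0.0617)]
1756.5 ((453.62066650390625, 30
[... 172 characters left out ...]
9938964844, 317.79998779296875], [440.5, 334.79998779296875]] [[0.5048, -0.1679, 0.108], [0.5448, -0.2663, 0.108], [0.4521, -0.3049, 0.108], [0.4127, -0.2063, 0.108]] [np.float64(0.0998), np.float64(0.1062), np.float64(0.1004), np.float64(0.1062)]
3929.0 ((353.4000244140625, 248.69998168945312), (67.35651397705078, 66.72406005859375), 71.56505584716797) [[311.1000061035156, 227.3000030517578], [374.3999938964844, 206.1999969482422], [395.70001220703125, 270.1000061035156], [332.3999938964844, 291.20001220703125]] [[0.654, 0.093, 0.108], [0.7052, -0.0515, 0.108], [0.5591, -0.1017, 0.108], [0.5089, 0.0421, 0.108]] [np.float64(0.1538), np.float64(0.1533), np.float64(0.1544), np.float64(0.1523)]
```

View pics/crop.png

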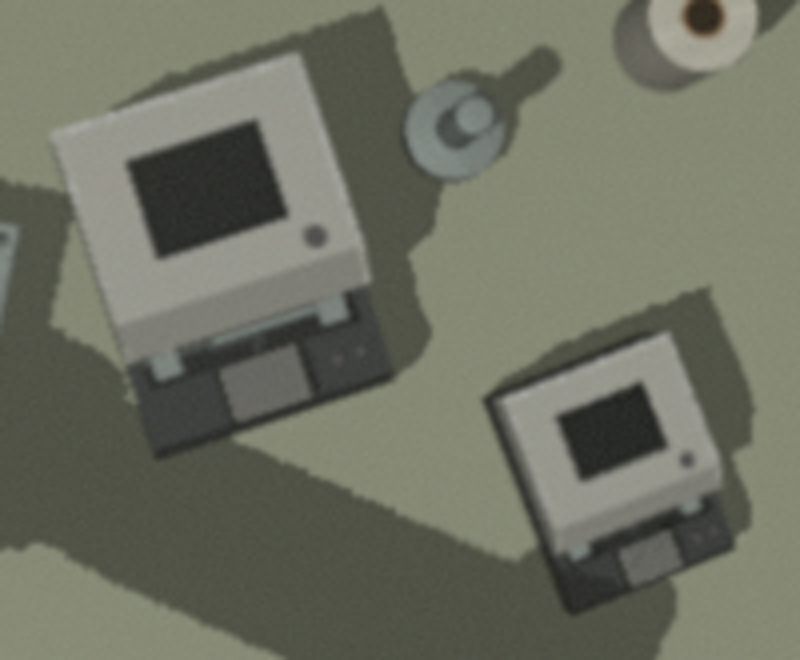

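The crop confirms the large printer. Its tab is at crop (266,383), front deck corners at (155,458) and (393,378), and cover rear top corners at (53,133) and (300,53). The mask gives a cover width of 154 mm at z = 108 mm, close to the 150 mm stated. The small one comes out at only about 100 mm. Now the pose, with size checks, and a reach check.

```bash
cat >> h.py <<'E'
def crop(p): return (np.array(p,float)+.5)/4-.5+[300,195]
def R_tool(ex,tilt,s=1):
    t=np.radians(tilt); ez=np.array([0,0,1.]); x=np.sin(t)*ex-np.cos(t)*ez
    z=s*(np.cos(t)*ex+np.sin(t)*ez); return np.c_[x,np.cross(z,x),z]
E
python3 - <<'E'
from h import *
P=lambda p,z: plane("top",[crop(q) for q in p],z)
rear=P([(53,133),(300,53)],.108); deck=P([(155,458),(393,378)],.054); tab=P([(222,372),(295,346),(312,390),(235,420)],.066)
for n,a in(("rear",rear),("deck",deck)):
    d=a[1]-a[0]; print(n,a.round(4).tolist(),np.linalg.norm(d).round(4),np.degrees(np.arctan2(d[0],-d[1])).round(2))
print("tab",tab.mean(0).round(4),[np.linalg.norm(tab[i]-tab[i-1]).round(4) for i in range(4)])
d=deck[1]-deck[0]+rear[1]-rear[0]; ey=-d/np.linalg.norm(d); ex=np.cross(ey,[0,0,1.])
t=tab.mean(0); print("ex",ex,"deck mid rel tab",(deck.mean(0)-t)@ex,(deck.mean(0)-t)@ey,"rear",(rear.mean(0)-t)@ex,(rear.mean(0)-t)@ey)
t[2]=0
print(robot.read_tool_rot().round(2).tolist())
for s in(1,-1):
  for tilt in(0,10,20,30):
    for x,z in((0,.066),(0,.2),(45,.15),(140,.17),(150,.175)):
        q=robot.inverse_kinematics(t+ex*x/1e3+[0,0,z],R_tool(ex,tilt,s)); print(s,tilt,x,z,None if q is None else np.round(q,0))
E
```

```text
rear [[0.6528, 0.0889, 0.108], [0.7013, -0.052, 0.108]] 0.1491 18.99
deck [[0.4669, 0.0266, 0.054], [0.5161, -0.1138, 0.054]] 0.1487 19.3
tab [ 0.5127 -0.0376  0.066 ] [np.float64(0.0291), np.float64(0.0455), np.float64(0.0276), np.float64(0.0485)]
ex [ 0.94469061  0.32796287 -0.        ] deck mid rel tab -0.021959018804008638 0.0012380021477286457 rear 0.1736557879588515 -0.0009882900591654112
[[-0.0, 0.36, 0.93], [-0.0, 0.93, -0.36], [-1.0, -0.0, -0.0]]
1 0 0 0.066 [-11.  21. -22.  47.   0. -30.]
1 0 0 0.2 [-11.  15.  -9.  66.   0. -30.]
1 0 45 0.15 [ -9.  21.  -8.  61.   0. -28.]
1 0 140 0.17 [ -5.  31.  10.  69.   0. -24.]
1 0 150 0.175 [ -5.  32.  13.  71.   0. -24.]
1 10 0 0.066 [-15.  15. -33.  34.   6. -33.]
1 10 0 0.2 [-15.   8. -20.  54.   6. -33.]
1 10 45 0.15 [-12.  14. -19.  48.   5. -31.]
1 10 140 0.17 [ -7.  23.  -4.  54.   4. -26.]
1 10 150 0.175 [ -7.  24.  -2.  56.   4. -25.]
1 20 0 0.066 [-19.  10. -43.  22.  12. -36.]
1 20 0 0.2 [-19.   1. -30.  43.  12. -36.]
1 20 45 0.15 [-15.   8. -30.  35.  11. -33.]
1 20 140 0.17 [ -9.  16. -17.  40.   9. -27.]
1 20 150 0.175
[... 477 characters left out ...]
. 156.]
-1 10 0 0.066 [-15.  15. -33.  34.   6. 147.]
-1 10 0 0.2 [-15.   8. -20.  54.   6. 147.]
-1 10 45 0.15 [-12.  14. -19.  48.   5. 149.]
-1 10 140 0.17 [ -7.  23.  -4.  54.   4. 154.]
-1 10 150 0.175 [ -7.  24.  -2.  56.   4. 155.]
-1 20 0 0.066 [-19.  10. -43.  22.  12. 144.]
-1 20 0 0.2 [-19.   1. -30.  43.  12. 144.]
-1 20 45 0.15 [-15.   8. -30.  35.  11. 147.]
-1 20 140 0.17 [ -9.  16. -17.  40.   9. 153.]
-1 20 150 0.175 [ -9.  17. -15.  41.   9. 153.]
-1 30 0 0.066 [-23.   7. -53.   8.  20. 142.]
-1 30 0 0.2 [-23.  -5. -39.  32.  20. 142.]
-1 30 45 0.15 [-19.   3. -41.  22.  18. 146.]
-1 30 140 0.17 [-12.  11. -29.  25.  15. 152.]
-1 30 150 0.175 [-12.  11. -27.  25.  15. 153.]
```

Checks agree: cover width 149 mm (150), deck front 22 mm ahead of the tab centre (24), cover rear 174 mm behind it (176), yaw 19°. I approach and take one close look with the wrist camera.

```bash
cat >> h.py <<'E'
EX=np.array([.94469,.32796,0]);EY=np.array([-.32796,.94469,0]);TAB=np.array([.5127,-.0376,0])
def W(x,z,y=0): return TAB+EX*x/1e3+EY*y/1e3+np.array([0,0,z/1e3])   # x,y mm rel. tab centre along printer axes
E
python3 - <<'E'
from h import *
robot.command_gripper(0)
robot.movep(W(-5,170),R_tool(EX,10)); robot.pause(.2)
p,R=robot.read_position(),robot.read_tool_rot()
cv2.imwrite("pics/w1.png",robot.snapshot("wrist")[:,:,::-1]); np.savez("w1.npz",p=p,R=R)
print(p,R.round(3).tolist(),robot.read_width(),robot.read_force(),robot.read_time_s())
E
```

```text
[ 0.50807667 -0.03877104  0.17001691] [[0.164, -0.329, 0.93], [0.057, 0.944, 0.324], [-0.985, 0.0, 0.174]] 8.759513572986924e-05 [ 0.16918445 -0.42636436  0.83370397] 3.4417
```

View pics/w1.png

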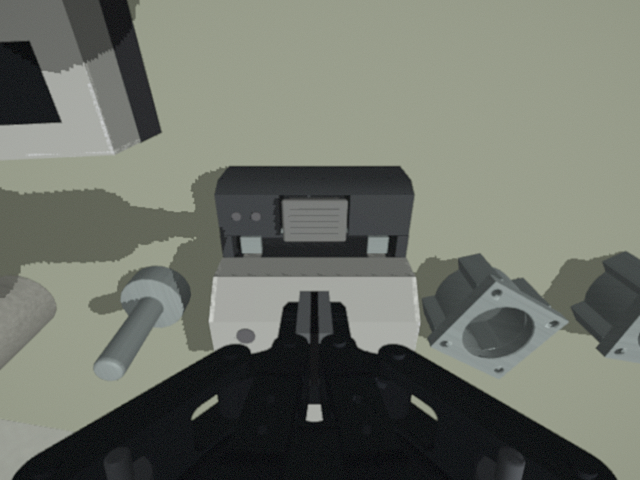

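The wrist view shows the ribbed tab at about (283–348, 198–241), centre (315,219). The shut cover is below it in the picture, with the closed fingertips at (314,293).

```bash
python3 - <<'E'
from h import *
d=np.load("w1.npz"); c=plane("wrist",[(283,198),(348,198),(347,241),(284,240)],.066,(d["p"],d["R"]))
m=c.mean(0); print(m,((m-TAB)@EX*1e3).round(1),((m-TAB)@EY*1e3).round(1),[np.linalg.norm(c[i]-c[i-1]).round(4) for i in range(4)])
e=((m-TAB)@EX*1e3)/2
if abs(e)<6 and abs((m-TAB)@EY)<.006:
    R=R_tool(EX,10); y=((m-TAB)@EY*1e3)/2
    robot.move_linear(W(e+3,85,y),R,.12); robot.pause(.2)
    h=robot.move_linear(W(e+3,58,y),None,.03,contact_N=2); p=robot.read_position(); print("touch",h,p,robot.read_force())
    if h and .06<p[2]<.074:
        f0=robot.read_force()
        h=robot.move_linear(p-[0,0,.0066],None,.02,contact_N=9); print(h,robot.read_position(),robot.read_force()-f0)
        robot.pause(.3); robot.move_linear(W(e-5,110,y),None,.1); robot.pause(.5)
        robot.move_linear(W(-20,170),None,.2)
cv2.imwrite("pics/s2.png",robot.snapshot("scene")[120:360,120:440,::-1].repeat(2,0).repeat(2,1))
print(robot.read_position(),robot.read_time_s())
E
```

```text
[ 0.50969971 -0.03626411  0.066     ] -2.4 2.2 [np.float64(0.0341), np.float64(0.0466), np.float64(0.035), np.float64(0.0482)]
touch True [ 0.51386284 -0.03589049  0.06550972] [ 5.95087839e-04 -1.33545037e-01  2.57666499e+00]
True [ 0.51398629 -0.03594687  0.06011502] [-2.68111664  0.18807607  5.45748051]
[ 0.49364833 -0.04410064  0.16962122] 7.475
```

View pics/s2.png

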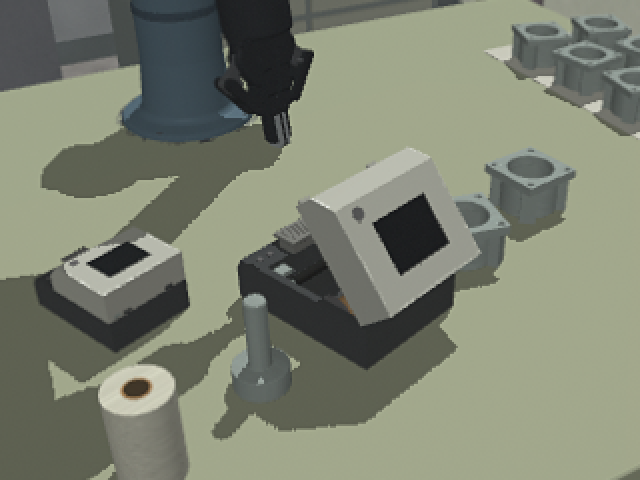

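The cover has sprung to about 0.9 rad: raised edge at crop (310,200), tab free at (293,237), fingers well clear. Now I slowly push its edge back.

```bash
python3 - <<'E'
from h import *
R=R_tool(EX,10); y=1
robot.move_linear(W(40,152,y),R,.15); robot.pause(.2); f0=robot.read_force()
A,B=np.array([40,152]),np.array([152,174])
for k in range(1,8):
    x,z=A+(B-A)*k/7
    h=robot.move_linear(W(x,z,y),None,.05,contact_N=7)
    print(k,h,((robot.read_position()-TAB)@EX*1e3).round(1),(robot.read_force()-f0).round(2))
    if h: break
cv2.imwrite("pics/s3.png",robot.snapshot("scene")[120:360,120:440,::-1].repeat(2,0).repeat(2,1))
print(robot.read_time_s())
E
```

```text
1 False 56.4 [-0.27  0.93 -0.25]
2 False 72.2 [-0.39  1.12 -0.96]
3 False 88.5 [-0.1  -0.17 -0.92]
4 False 104.5 [-0.58  0.48 -0.99]
5 False 120.4 [-0.38  0.26 -1.05]
6 False 136.3 [-0.64  0.87 -0.64]
7 False 152.3 [-1.2   0.99 -0.57]
11.6167
```

View pics/s3.png

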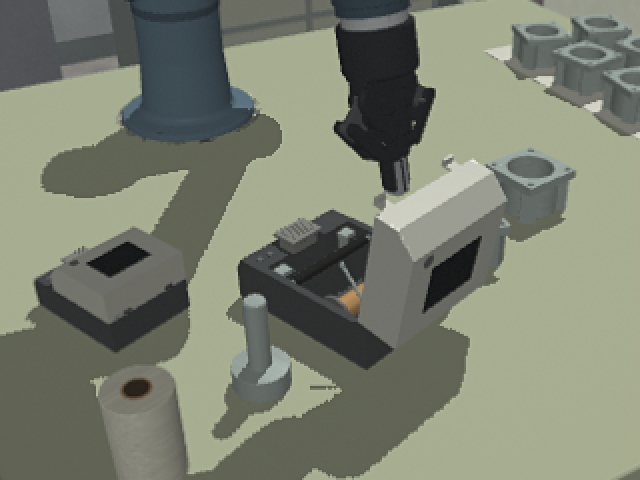

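The cover is near upright, with the finger at its edge, crop (395,190), and the base has not shifted. I push 18 mm further, past the tipping angle, then withdraw clear and look.

```bash
python3 - <<'E'
from h import *
f0=robot.read_force()
h=robot.move_linear(W(170,177,1),None,.05,contact_N=7); print(h,robot.read_position(),robot.read_force()-f0)
robot.pause(.4)
robot.move_linear(W(100,185,1),None,.12); robot.move_linear(W(-40,220),None,.2); robot.pause(1)
for n in("scene","top"): 
    im=robot.snapshot(n)[:,:,::-1]; cv2.imwrite(f"pics/{n}4.png",im)
a=cv2.imread("pics/scene4.png")[120:360,120:440]; b=cv2.imread("pics/top4.png")[140:380,190:510]
cv2.imwrite("pics/s4.png",np.vstack([cv2.resize(a,(400,300)),cv2.resize(b,(400,300))]))
print(robot.read_time_s())
E
```

```text
False [0.67318935 0.019219   0.17694724] [-0.33159992 -1.33336058  0.57618299]
15.2417
```

View pics/s4.png

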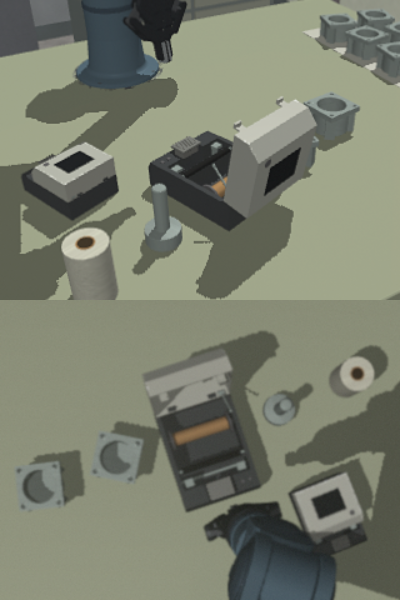

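The cover leans back past vertical and stays there with the arm clear. To confirm it is on the stop, I measure the cover's rearmost line (expected about 240 mm behind the tab at z ≈ 0.187 if at 1.75 rad, about 193 if at 1.4) and how far the other objects have moved.

```bash
python3 - <<'E'
from h import *
a=cv2.imread("pics/top0.png");b=cv2.imread("pics/top4.png")
hsv=cv2.cvtColor(b,cv2.COLOR_BGR2HSV); m=((hsv[...,1]<30)&(hsv[...,2]>120)).astype(np.uint8)
m[:160]=0;m[225:]=0;m[:,:295]=0;m[:,392:]=0
ct=max(cv2.findContours(m,0,1)[0],key=cv2.contourArea)[:,0,:]
w=plane("top",ct,.187)-TAB; print("rear x, y range",np.percentile(w@EX,[2,98]).round(4),np.percentile(w@EY,[2,98]).round(4))
w=plane("top",ct,.196)-TAB; print("front x at .196",np.percentile(w@EX,2).round(4))
g=lambda i:cv2.cvtColor(i,cv2.COLOR_BGR2GRAY).astype(np.float32)
for n,(u,v,r) in dict(hA=(285,266,18),hB=(222,288,20),gauge=(414,226,13),roll=(475,199,12),deck=(366,290,16)).items():
    s=np.s_[v-r:v+r,u-r:u+r]; t=g(a)[s].astype(np.uint8); S=g(b)[v-r-8:v+r+8,u-r-8:u+r+8].astype(np.uint8)
    _,c,_,l=cv2.minMaxLoc(cv2.matchTemplate(S,t,cv2.TM_CCOEFF_NORMED)); print(n,"shift px",l[0]-8,l[1]-8,round(c,2))
E
```

```text
rear x, y range [0.1536 0.2178] [-0.075   0.0763]
front x at .196 0.1528
hA shift px 0 0 0.85
hB shift px 0 0 0.99
gauge shift px 0 0 0.87
roll shift px 0 0 1.0
deck shift px 0 0 0.8
```

Nothing else has moved. But the cover's rear line, 218 mm, falls short of the simple 240 mm estimate (the bevelled corner may explain that). I check whether it is still moving and triangulate the edge.

```bash
python3 - <<'E'
from h import *
robot.pause(1)
T=robot.snapshot("top")[:,:,::-1];S=robot.snapshot("scene")[:,:,::-1]
print("change",np.abs(T.astype(int)-cv2.imread("pics/top4.png")).astype(int)[165:225,300:390].mean(), np.abs(S.astype(int)-cv2.imread("pics/scene4.png"))[180:320,240:380].mean())
a=cv2.resize(T[170:250,295:395],(700,560)[0:2],interpolation=cv2.INTER_CUBIC)[:,:]
b=S[180:320,230:390]
cv2.imwrite("pics/s5.png",np.hstack([cv2.resize(T[170:250,300:390],None,fx=4.4,fy=4.4),cv2.resize(S[190:270,290:380],None,fx=4.4,fy=4.4)]))
E
```

```text
change 1.3382098765432098 0.4126020408163265
```

View pics/s5.png

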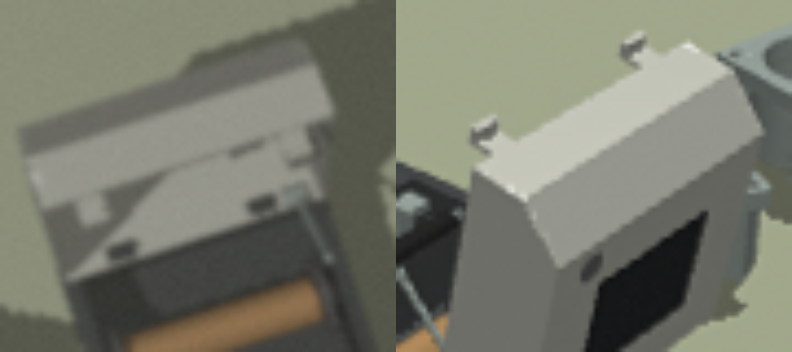

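The cover is static. In the top half of the crop the edge line runs (42,207)–(333,110). In the scene half the same edge runs (688,42)–(475,168). I triangulate its two ends.

```bash
python3 - <<'E'
from h import *
H=np.array([171,62])
for t,s in(((42,207),(688-396,42)),((333,110),(475-396,168))):
    o1,d1=ray("top",[np.array(t)/4.4+[300,170]]);o2,d2=ray("scene",[np.array(s)/4.4+[290,190]])
    A=np.c_[d1[0],-d2[0]];k=np.linalg.lstsq(A,o2-o1,rcond=None)[0];p,q=o1+k[0]*d1[0],o2+k[1]*d2[0]
    m=(p+q)/2;v=np.array([(m-TAB)@EX*1e3,m[2]*1e3])-H
    print(m.round(4),"gap mm",(np.linalg.norm(p-q)*1e3).round(1),"printer x,z from hinge",v.round(1),"r",np.hypot(*v).round(1),"angle",(np.arctan2(v[1],-v[0])+np.arctan2(6,135)).round(3))
E
```

```text
[0.6673 0.0953 0.194 ] gap mm 1.0 printer x,z from hinge [ 18.6 132. ] r 133.3 angle 1.755
[ 0.7174 -0.0466  0.1945] gap mm 0.6 printer x,z from hinge [ 19.4 132.5] r 133.9 angle 1.76
```

The edge triangulates to 1.755 and 1.760 rad, with radius 133–134 mm against 135 expected, so the cover is fully open on its stop.

```bash
python3 -c "
from station import robot
print(robot.read_position(),robot.read_force(),robot.read_time_s()); robot.hand_in()"
```

```text
[ 0.4749058  -0.05071166  0.22000025] [-0.40918467 -0.24549928 -0.818415  ] 16.3417
the job is handed in; nothing more can be done
```

The printer is open and the job is handed in at 16.3 s of the 42 s allowed. I pressed the large printer's release tab down about 5.4 mm with the closed fingertips. The cover sprang up, I lifted the fingers off, then swept the cover's edge back at low force until it fell onto its stop. I then withdrew the arm clear.

**Cover:** it is still, and both ends of its edge measure 1.755 and 1.760 rad against 1.75 for fully open. An earlier, rougher check disagreed, giving the cover's rear line as 218 mm behind the tab against about 240 mm expected. The colour mask had missed the shaded bevelled strip at the back, and measuring the edge across two views settled it.

**Other objects:** the printer deck, both housings, the gauge and the roll show no shift to the nearest pixel in the top view, about 2 mm. For the deck, housing A and the gauge the match was weaker (0.80–0.87).

**Forces:** pressing peaked at about 8 N at the readings I took. Pushing the cover changed the tool force by under 2 N, so the 7 N stop never tripped.

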